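# Trip the supply and take the latched unit off the rail

## Robot

A 6-joint arm with a two-finger parallel gripper is mounted at the origin on the work surface. World frame = base frame: x ahead of the robot, y to its left, z up, the work surface at z = 0. Lengths are in m, angles in rad, forces in N, time in s.
With the tool pointing down it reaches from about 0.425 to 1.125 m from the base axis. Payload 14.9 kg.
Tool frame: the origin (TCP) lies between the finger pads; the fingertips stand 22 mm ahead of it and the grasp point (between the pads) lies 3 mm ahead of it; z points along the fingers, y is the line along which they close (so a half turn about z gives the same grasp; the last joint's range is limited). The gripper opens to 91 mm and grips with 3 to 60 N. Pads are 32 mm wide; open, the fingers measure 118 mm over their backs; the gripper's body (76 mm by 178 mm) begins 60 mm behind the grasp point.
Start: joints at [-1.319, 0.379, 1.734, -0, 1.028, -0.033], TCP at [0.197, -0.672, 0.201] pointing down, gripper open.
Joint ranges: [-2.77, 2.77], [-0.74, 2.19], [0, 2.66], [-1.06, 4.2], [0.31, 2.87], [-3.08, 3.08]. Speed limits (rad/s): [1.89, 1.89, 2.39, 3.14, 3.14, 3.14].

## Interface

Orientations are given as a unit quaternion [w, x, y, z].
In Python, from workcell import monitor, camera, ticket gives the robot as it stands. The module is installed in compiled form; this text tells all that it offers.
- The arm moves only by the tool send_rows, never from a script. Its argument "plan" is a list of rows, each an object of numbers: "x", "y", "z": the shift along the tool's x, y, z in m; "ax", "ay", "az": the turn, a rotation vector about the tool's x, y, z in rad; "grip": the opening, from 0 (shut) to 1 (fully open). In form: [{"x": .., "y": .., "z": .., "ax": .., "ay": .., "az": .., "grip": ..}, ...]. A call has 1 to 5 rows; each row is the pose to reach, as a shift and turn from the pose commanded when the call began, along the tool's axes at that moment; what a row does not reach only later rows make up. A row lasts 1/10 s, in which the tool goes at most 50 mm and 8.59 degrees, less where a joint would pass 70% of its speed; a pose out of reach is approached as far as the arm can. A call with a gripper value outside its range is refused whole. The fingers move at their own pace and stop on an object; "squeeze" is the grip in N (left out, the last holds). Time passes only in rows, so rows that repeat a pose let the fingers close. It gives the time, the measured TCP pose, the force, the opening and the grip force at its end, in the units of the state.
- monitor.get_state(): the state, without advancing time (a new reading comes with each control period).
- camera(name): name is "scene" or "top"; returns a dict with "color" (400x640x3 uint8, red, green, blue), "camera_matrix" (3x3 intrinsics, pixels), "R" (3x3) and "t" (3): a world point X has camera coordinates R X + t. Camera axes: x right, y down, z forward; pixel columns grow to the right and rows downward; lengths in m; the calibration is good to about 2 mm. A picture is of the moment at which its call begins. There is no depth.
- ticket.job_done(): hands the job in; it is judged then, once.
The state is a dict: "clock": time; "joint_pos": joint angles; "joint_vel": joint speeds; "joint_efforts": joint torques, N m; "tcp_pos": TCP position; "tool_rot": TCP orientation; "wrist_force": force on the tool from outside, world axes, zero at the start; "moment": the same for the moment, N m; "width": finger opening in m; "finger_force": force on a finger pad.
Only numpy, scipy, OpenCV 4.12 (cv2) and the standard library are available. Lean on these libraries where they do the work, as an engineer would, in place of code of your own. Each camera call takes 0.05 s, during which the arm holds its last target. There are 200 camera calls.

## Task

First trip the supply: push the mushroom plunger of the push-button station all the way in. Then take the supply unit off the mounting rail: grip its black bar handle, pull the handle fully sideways against its spring (towards the side where its hook reaches down) while the unit still sits on the rail, so that the hook clears the rail, then lift the unit by the handle. Finish while holding the unit still and roughly level in the air, at least 10 cm above where it sat, and leave the other things on the table and the board where they are.

Things in the scene. Friction and masses are not known exactly. Their poses are not given: they have to be found in the camera images.
- board: Fixed wood wiring board on the table, 240 (x) x 340 (y) x 15 mm; origin under its centre. A steel mounting rail 75 mm wide, 300 mm long runs along its y over the origin: flanges 3 mm thick, tops 35 mm above the table, edges at x = +-37.5 mm. On the rail's +y end (y from 95 mm) white breakers up to 105 mm above the table, on its -y end (y to -95 mm) grey terminals up to 70 mm.
- unit_center (a point): Centre of the housing of the supply unit (loose, 0.5 to 0.9 kg): dark steel box 92 (x) x 80 (y) x 42 mm on top of the rail flanges, its axes parallel to the board's, x across the rail. Underside 21 mm below this point; black skirts reach 18 mm further down on both outer sides of the rail. Held down only by the hook of its sliding latch.
- handle (a point): Centre of the latch's black bar handle on top of the unit: 12 mm thick (x), 68 long (y), 22 high, on two posts at its ends; 50 mm above unit_center and, at rest, 7 mm to its -x side; axes as the unit's. Its steel slide plate lies 25 mm below this point, with an arm down the unit's +x side to a hook that reaches 6.5 mm under the rail's +x flange.
- latch (a joint): How far handle and hook are pulled towards the unit's +x, in m: 0 at rest, 0.014 at the stop. The spring pulls back with 2 N at rest, 4.5 N at the stop. Hook clear of the rail from about 0.008; 0.011 or more counts as fully. Springs back once let go or off the rail. The unit stays put while the handle is pulled: its skirts bear on the rail.
- plunger_top (a point): Centre of the top face of the mushroom plunger (black, head 42 mm across), which stands upright on a grey station box of 80 x 80 x 57 mm fixed to the table, to the left or right of the board; at rest 89 mm above the table.
- plunger (a joint): How far the plunger is pushed down, in m: 0 at rest, 0.010 at the stop, from 0.0085 it counts as all the way in. Spring: 2 N at rest, 5 N at the stop; comes back when let go.
- station: The fixed grey box that carries the plunger, origin under its centre on the table.
- jbox: Bystander: white junction box, 92 x 92 x 48 mm, loose, on the table on the other side of the board from the station; origin under its centre.
- meter: Bystander: orange multimeter, 150 x 78 x 44 mm, loose, lying on the table; origin under its centre.
- contactor: Bystander: grey contactor block, 44 x 44 x 52 mm, loose, standing on the board beside the rail on its -x side; origin under its centre.
- screwdriver: Bystander: screwdriver, 170 mm long, loose, lying on the board on the +x side of the rail, along it.
- tape: Bystander: roll of black tape, 68 mm across, 19 mm high, loose, on the table; origin under its centre.
- spanner: Bystander: steel open-ended spanner, loose, lying on the table to the left.
There are look-alikes about, which are no part of the job. What is shaped like the part that bears unit_center but green or purple is not meant.

How it is judged:
By the outcome, as a careful person would: the job done as asked, in the order asked, and still so for the second after the job is handed in, while the arm keeps its last pose, push and grip.
It also fails if it takes over 48 s, if anything falls off the work surface, if the arm or the gripper's body presses on something with over 40 N, if the wrist force passes 120 N, or if a joint passes its speed limit or range.

## Working session

There is one attempt and no reset: what is moved stays moved. The work goes in short steps, Python scripts to look and compute and a tool call to move; the robot and the scene stay as the last step left them, time stands still between calls to the robot, and variables do not carry over. Pictures are saved under pics/ and viewed, at most 10 in all, crops included, and the job is handed in when it is done.

Besides the shell and the picture viewer there is one more tool, called after "Emit:" as name(argument=value, ...) on one line, values as JSON. send_rows: Moves the arm, as the interface text tells. Its arguments: {"type":"object","properties":{"plan":{"type":"array","items":{"type":"object","properties":{"x":{"type":"number"},"y":{"type":"number"},"z":{"type":"number"},"ax":{"type":"number"},"ay":{"type":"number"},"az":{"type":"number"},"grip":{"type":"number"}}}},"squeeze":{"type":"number"}},"required":["plan"]}

```bash
mkdir -p pics; python3 - <<'E'
from workcell import monitor, camera
import cv2, pickle
for n in("scene","top"):
    c=camera(n); pickle.dump(c,open(n+".pkl","wb")); cv2.imwrite(f"pics/{n}1.png",c["color"][:,:,::-1])
    print(n,c["camera_matrix"].tolist(),c["R"].round(4).tolist(),c["t"].round(4).tolist())
print(monitor.get_state())
E
```

```text
scene [[407.8212418158206, 0.0, 321.248045499174], [0.0, 407.8212418158206, 201.57034227972144], [0.0, 0.0, 1.0]] [[0.2824, 0.9592, 0.0164], [0.8082, -0.2287, -0.5428], [-0.5168, 0.1665, -0.8397]] [-0.159, -0.3309, 1.4177]
top [[373.04355418048056, 0.0, 319.9764340425852], [0.0, 373.04355418048056, 197.94094528653406], [0.0, 0.0, 1.0]] [[0.0139, -0.9997, -0.0193], [-0.9988, -0.0129, -0.0475], [0.0473, 0.0199, -0.9987]] [0.0359, 0.4944, 1.0157]
{'clock': 0.1, 'joint_pos': array([-1.31926701e+00,  3.79354638e-01,  1.73469727e+00,  1.85955846e-05,
        1.02846129e+00, -3.33143145e-02]), 'joint_vel': array([-0.00110561, -0.00053075, -0.00093033, -0.0014643 , -0.00125865,
        0.00020986]), 'joint_efforts': array([ 1.37308657e-04, -7.65036249e+01, -4.35293663e+01,  6.51704008e-02,
        3.98446515e-02, -2.06197052e-05]), 'tcp_pos': array([ 0.19660924, -0.67146571,  0.20076732]), 'tool_rot': array([-4.58401508e-04,  9.89875721e-01,  1.41936057e-01, -4.22054330e-05]), 'wrist_force': array([0.35430388, 0.86240217, 0.33236818]), 'moment': array([ 0.02031646, -0.01925931,  0.0077409 ]), 'finger_force': 0.0, 'width': 0.09133876977028006}
```

View pics/scene1.png

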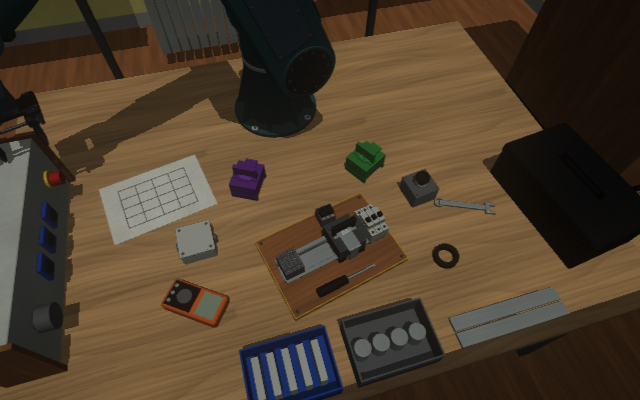

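View pics/top1.png

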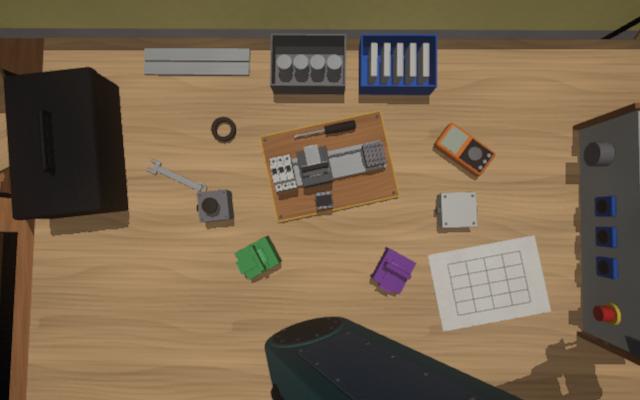

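Candidates for the unit are the dark one on the rail, top (315,163), the green one (258,258) and the purple one (393,271). I choose the dark one. Candidates for the plunger are the black one on the grey box (210,206), the red button (606,313) and the grey knob (598,153). I choose the black one, and check both choices in a close crop.

```bash
python3 - <<'E'
import pickle,cv2,numpy as np
t=pickle.load(open("top.pkl","rb"))["color"];s=pickle.load(open("scene.pkl","rb"))["color"]
a=cv2.resize(t[105:230,190:400],None,fx=3.8,fy=3.8,interpolation=cv2.INTER_CUBIC)[:,:798]
a=cv2.resize(t[108:228,190:400],(798,456//1),interpolation=cv2.INTER_CUBIC)
cv2.imwrite("pics/c1.png",np.clip(a[:,:,::-1]*1.8,0,255).astype(np.uint8))
b=cv2.resize(s[160:310,250:450],(800,600),interpolation=cv2.INTER_CUBIC)
cv2.imwrite("pics/c2.png",np.clip(b[:,:,::-1]*1.8,0,255).astype(np.uint8))
E
```

```text
(no output)
```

View pics/c1.png

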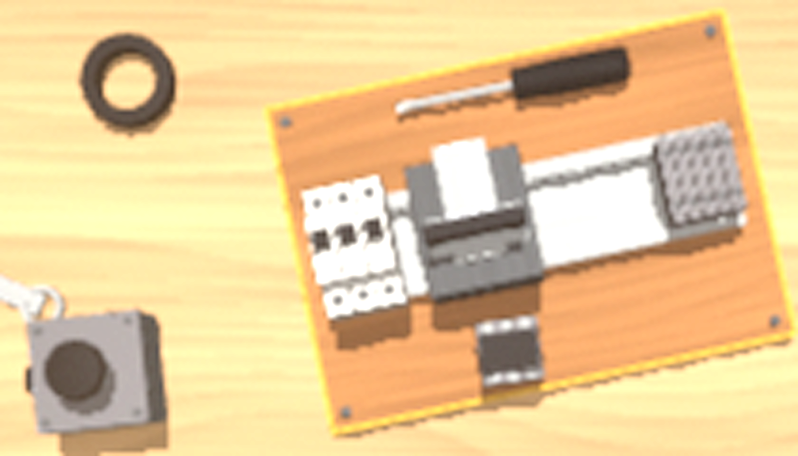

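View pics/c2.png

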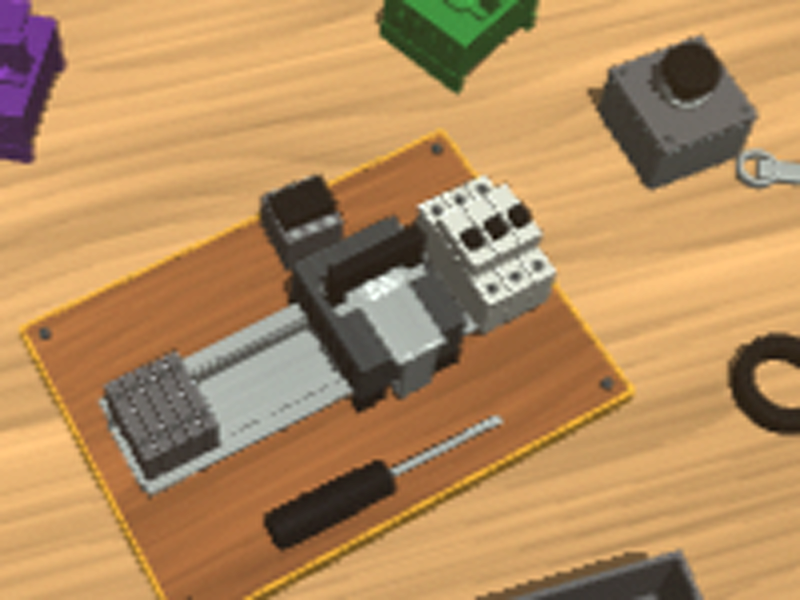

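The crops confirm both. The dark unit sits between the breakers and the terminals with its bar handle at crop (475,228), and its steel plate and hook are on the far side, which is board +x. The black plunger is at crop (77,370).

```bash
cat >h.py <<'E'
import pickle,numpy as np
from scipy.spatial.transform import Rotation as Ro
C={n:pickle.load(open(n+".pkl","rb")) for n in("top","scene")}
def bp(n,u,v,z):
    c=C[n];o=-c["R"].T@c["t"];d=c["R"].T@np.linalg.solve(c["camera_matrix"],[u,v,1]);return o+d*(z-o[2])/d[2]
def T(u,v,z):return bp("top",190+u/3.8-.4,108+v/3.8-.4,z)
def S(u,v,z):return bp("scene",250+u/4-.4,160+v/4-.4,z)
def pr(n,X):
    c=C[n];p=c["camera_matrix"]@(c["R"]@X+c["t"]);return p[:2]/p[2]
E
python3 - <<'E'
from h import *
from workcell import monitor
np.set_printoptions(precision=4,suppress=True)
P=[T(268,107,.015),T(722,12,.015),T(795,340,.015),T(333,432,.015)]
P=np.array(P);c=P.mean(0);print(P,"centre",c)
ey=(P[0]+P[3]-P[1]-P[2]);ex=(P[0]+P[1]-P[2]-P[3]);ay=np.arctan2(ey[1],ey[0])-np.pi/2;ax=np.arctan2(ex[1],ex[0])
print("len",np.linalg.norm(ey)/2,np.linalg.norm(ex)/2,"yaw",ax,ay)
print("sceneB",S(22,328,.015),S(440,132,.015),S(633,395,.015))
print("plunger",T(77,368,.089),S(690,70,.089))
zt=.035+.021+.05+.011
print("handle top face",T(475,219,zt),S(377,252,zt),"zc",zt-.011)
print("ends",T(426,224,zt),T(524,210,zt))
print("unit box top corners",T(405,165,.077),T(520,147,.077),T(543,278,.077),T(432,302,.077))
s=monitor.get_state();print(Ro.from_quat(s["tool_rot"],scalar_first=True).as_matrix())
E
```

```text
[[ 0.6645  0.2111  0.015 ]
 [ 0.7376 -0.1194  0.015 ]
 [ 0.4989 -0.1733  0.015 ]
 [ 0.4281  0.1589  0.015 ]] centre [0.5823 0.0194 0.015 ]
len 0.3390550068653125 0.24341364960316775 yaw 0.21976950296491066 0.21387068526543906
sceneB [ 0.5062 -0.172   0.015 ] [0.4311 0.1571 0.015 ] [0.6679 0.2113 0.015 ]
plunger [0.4699 0.3228 0.089 ] [0.4747 0.3213 0.089 ]
handle top face [0.5701 0.0549 0.117 ] [0.5698 0.0558 0.117 ] zc 0.10600000000000001
ends [0.5664 0.0869 0.117 ] [0.5764 0.0229 0.117 ]
unit box top corners [0.6121 0.1048 0.077 ] [0.6253 0.0263 0.077 ] [0.5357 0.0095 0.077 ] [0.5184 0.0848 0.077 ]
[[ 0.9597  0.281  -0.0002]
 [ 0.281  -0.9597  0.0009]
 [ 0.     -0.0009 -1.    ]]
```

Emit:
send_rows(plan=[{"x": 0.04,"y": -0.016,"z": -0.006,"az": -0.14,"grip": 0},{"x": 0.08,"y": -0.032,"z": -0.012,"az": -0.28,"grip": 0},{"x": 0.12,"y": -0.048,"z": -0.018,"az": -0.42,"grip": 0},{"x": 0.16,"y": -0.064,"z": -0.024,"az": -0.56,"grip": 0},{"x": 0.2,"y": -0.08,"z": -0.03,"az": -0.7,"grip": 0}])

```text
$.plan[0]: bad value
```

```bash
cat >>h.py <<'E'
def to(x,y,z,yaw=1.787):
    from workcell import monitor
    s=monitor.get_state();R=Ro.from_quat(s["tool_rot"],scalar_first=True)
    G=Ro.from_euler("z",yaw)*Ro.from_euler("x",np.pi)
    print("t",s["clock"],"at",s["tcp_pos"].round(4),"yaw",round(np.arctan2(*R.as_matrix()[1::-1,0]),3),"F",s["wrist_force"].round(1),"w",round(s["width"],4),"ff",round(s["finger_force"],1))
    print("d",(R.inv().apply(np.array([x,y,z])-s["tcp_pos"])).round(4),"rv",(R.inv()*G).as_rotvec().round(3))
E
python3 -c "
from h import *
to(.6,-.2,.23);to(.472,.322,.16)"
```

```text
t 0.1 at [ 0.1966 -0.6715  0.2008] yaw 0.285 F [0.4 0.9 0.3] w 0.0913 ff 0.0
d [ 0.5196 -0.3391 -0.0289] rv [-1.000e-03 -1.000e-03 -1.502e+00]
t 0.1 at [ 0.1966 -0.6715  0.2008] yaw 0.285 F [0.4 0.9 0.3] w 0.0913 ff 0.0
d [ 0.5435 -0.876   0.0416] rv [-1.000e-03 -1.000e-03 -1.502e+00]
```

Emit:
send_rows(plan=[{"x": 0.04,"y": -0.016,"z": -0.006,"ax": 0,"ay": 0,"az": -0.14,"grip": 0},{"x": 0.08,"y": -0.032,"z": -0.012,"ax": 0,"ay": 0,"az": -0.28,"grip": 0},{"x": 0.12,"y": -0.048,"z": -0.018,"ax": 0,"ay": 0,"az": -0.42,"grip": 0},{"x": 0.16,"y": -0.064,"z": -0.024,"ax": 0,"ay": 0,"az": -0.56,"grip": 0},{"x": 0.2,"y": -0.08,"z": -0.03,"ax": 0,"ay": 0,"az": -0.7,"grip": 0}])

```text
clock: 0.6
tcp_pos: [0.3672, -0.5375, 0.2313]
tool_rot: [-0.0, 0.88, 0.475, 0.0]
wrist_force: [0.8, -0.4, 0.2]
width: 0.0541
finger_force: 0.0
```

```bash
python3 -c "
from h import *
to(.6,-.2,.23)"
```

```text
t 0.6 at [ 0.3672 -0.5375  0.2313] yaw 0.99 F [ 0.8 -0.4  0.2] w 0.0541 ff 0.0
d [0.4099 0.0097 0.0014] rv [-0.    -0.    -0.797]
```

Emit:
send_rows(plan=[{"x": 0.045,"y": 0,"z": 0,"ax": 0,"ay": 0,"az": -0.14,"grip": 0},{"x": 0.09,"y": 0,"z": 0,"ax": 0,"ay": 0,"az": -0.28,"grip": 0},{"x": 0.135,"y": 0,"z": 0,"ax": 0,"ay": 0,"az": -0.42,"grip": 0},{"x": 0.18,"y": 0,"z": 0,"ax": 0,"ay": 0,"az": -0.56,"grip": 0},{"x": 0.225,"y": 0,"z": 0,"ax": 0,"ay": 0,"az": -0.7,"grip": 0}])

```text
clock: 1.1
tcp_pos: [0.4912, -0.3496, 0.2312]
tool_rot: [-0.0, 0.664, 0.748, -0.0]
wrist_force: [1.5, -1.0, 1.0]
width: 0.0139
finger_force: 0.0
```

```bash
python3 -c "
from h import *
to(.6,-.1,.23);to(.55,.15,.23);to(.472,.322,.15)"
```

```text
t 1.1 at [ 0.4912 -0.3496  0.2312] yaw 1.69 F [ 1.5 -1.   1. ] w 0.0139 ff 0.0
d [0.2348 0.1379 0.0012] rv [-0.    -0.    -0.097]
t 1.1 at [ 0.4912 -0.3496  0.2312] yaw 1.69 F [ 1.5 -1.   1. ] w 0.0139 ff 0.0
d [0.489  0.1181 0.0013] rv [-0.    -0.    -0.097]
t 1.1 at [ 0.4912 -0.3496  0.2312] yaw 1.69 F [ 1.5 -1.   1. ] w 0.0139 ff 0.0
d [0.6691 0.0612 0.0813] rv [-0.    -0.    -0.097]
```

Emit:
send_rows(plan=[{"x": 0.045,"y": 0.008,"z": 0,"ax": 0,"ay": 0,"az": -0.097,"grip": 0},{"x": 0.09,"y": 0.016,"z": 0,"ax": 0,"ay": 0,"az": -0.097,"grip": 0},{"x": 0.135,"y": 0.024,"z": 0,"ax": 0,"ay": 0,"az": -0.097,"grip": 0},{"x": 0.18,"y": 0.032,"z": 0,"ax": 0,"ay": 0,"az": -0.097,"grip": 0},{"x": 0.225,"y": 0.04,"z": 0,"ax": 0,"ay": 0,"az": -0.097,"grip": 0}])

```text
clock: 1.6
tcp_pos: [0.5043, -0.1215, 0.2312]
tool_rot: [-0.0, 0.629, 0.778, -0.0]
wrist_force: [1.3, -0.0, 0.4]
width: 0.0005
finger_force: 0.0
```

```bash
python3 -c "
from h import *
to(.472,.322,.15)"
```

```text
t 1.6 at [ 0.5043 -0.1215  0.2312] yaw 1.782 F [ 1.3 -0.   0.4] w 0.0005 ff 0.0
d [0.4404 0.0612 0.0813] rv [-0.    -0.    -0.005]
```

Emit:
send_rows(plan=[{"x": 0.045,"y": 0.006,"z": 0,"ax": 0,"ay": 0,"az": 0,"grip": 0},{"x": 0.09,"y": 0.012,"z": 0,"ax": 0,"ay": 0,"az": 0,"grip": 0},{"x": 0.135,"y": 0.018,"z": 0,"ax": 0,"ay": 0,"az": 0,"grip": 0},{"x": 0.18,"y": 0.024,"z": 0,"ax": 0,"ay": 0,"az": 0,"grip": 0},{"x": 0.225,"y": 0.03,"z": 0,"ax": 0,"ay": 0,"az": 0,"grip": 0}])

```text
clock: 2.1
tcp_pos: [0.4863, 0.1048, 0.2313]
tool_rot: [0.0, 0.629, 0.778, 0.0]
wrist_force: [0.4, -1.5, 0.3]
width: 0.0002
finger_force: 0.0
```

Emit:
send_rows(plan=[{"x": 0.045,"y": 0.006,"z": 0,"ax": 0,"ay": 0,"az": 0,"grip": 0},{"x": 0.09,"y": 0.012,"z": 0,"ax": 0,"ay": 0,"az": 0,"grip": 0},{"x": 0.135,"y": 0.018,"z": 0.01,"ax": 0,"ay": 0,"az": 0,"grip": 0},{"x": 0.18,"y": 0.024,"z": 0.04,"ax": 0,"ay": 0,"az": 0,"grip": 0},{"x": 0.215,"y": 0.031,"z": 0.075,"ax": 0,"ay": 0,"az": 0,"grip": 0}])

```text
clock: 2.6
tcp_pos: [0.4723, 0.3192, 0.1595]
tool_rot: [0.0, 0.628, 0.778, 0.001]
wrist_force: [0.1, 0.7, 0.7]
width: 0.0006
finger_force: 0.0
```

```bash
python3 - <<'E'
from h import *
from workcell import camera
import cv2
to(.472,.322,.113)
c=camera("top");s=camera("scene")
print(pr("top",np.array([.472,.322,.089])),pr("scene",np.array([.472,.322,.089])))
a=cv2.resize(c["color"][165:245,160:260],(400,320));b=cv2.resize(s["color"][140:220,370:470],(400,320))
cv2.imwrite("pics/p.png",np.clip(np.hstack([a,b])[:,:,::-1]*1.8,0,255).astype(np.uint8))
E
```

```text
t 2.6 at [0.4723 0.3192 0.1595] yaw 1.783 F [0.1 0.7 0.7] w 0.0006 ff 0.0
d [0.0028 0.0001 0.0465] rv [ 0.003 -0.001 -0.004]
[210.19167314 203.6276482 ] [421.94452867 176.31448397]
```

View pics/p.png

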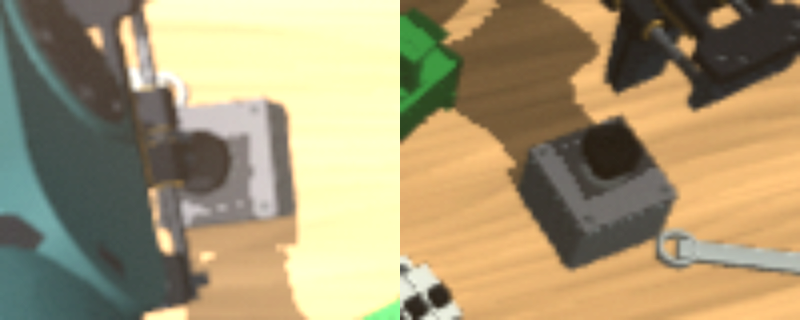

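The fingers are over the plunger, at (211,205) in the top image, and the parallax agrees. Next I push down.

Emit:
send_rows(plan=[{"x": 0.003,"y": 0,"z": 0.02,"ax": 0.003,"ay": 0,"az": 0,"grip": 0},{"x": 0.003,"y": 0,"z": 0.035,"ax": 0.003,"ay": 0,"az": 0,"grip": 0},{"x": 0.003,"y": 0,"z": 0.045,"ax": 0.003,"ay": 0,"az": 0,"grip": 0},{"x": 0.003,"y": 0,"z": 0.05,"ax": 0.003,"ay": 0,"az": 0,"grip": 0},{"x": 0.003,"y": 0,"z": 0.053,"ax": 0.003,"ay": 0,"az": 0,"grip": 0}])

```text
clock: 3.2
tcp_pos: [0.4718, 0.3191, 0.1063]
tool_rot: [-0.001, 0.629, 0.777, -0.001]
wrist_force: [-1.2, -0.0, -0.6]
width: 0.0006
finger_force: 0.0
```

Emit:
send_rows(plan=[{"x": 0,"y": 0,"z": 0.001,"ax": 0,"ay": 0,"az": 0,"grip": 0},{"x": 0,"y": 0,"z": 0.002,"ax": 0,"ay": 0,"az": 0,"grip": 0},{"x": 0,"y": 0,"z": 0.003,"ax": 0,"ay": 0,"az": 0,"grip": 0},{"x": 0,"y": 0,"z": 0.004,"ax": 0,"ay": 0,"az": 0,"grip": 0},{"x": 0,"y": 0,"z": 0.004,"ax": 0,"ay": 0,"az": 0,"grip": 0}])

```text
clock: 3.7
tcp_pos: [0.4716, 0.3195, 0.1023]
tool_rot: [-0.001, 0.629, 0.778, -0.001]
wrist_force: [0.1, -0.4, -0.3]
width: 0.0007
finger_force: 0.0
```

Emit:
send_rows(plan=[{"x": 0,"y": 0,"z": 0.001,"ax": 0,"ay": 0,"az": 0,"grip": 0},{"x": 0,"y": 0,"z": 0.002,"ax": 0,"ay": 0,"az": 0,"grip": 0},{"x": 0,"y": 0,"z": 0.002,"ax": 0,"ay": 0,"az": 0,"grip": 0}])

```text
clock: 4.0
tcp_pos: [0.4715, 0.3195, 0.1002]
tool_rot: [-0.001, 0.629, 0.778, -0.001]
wrist_force: [-0.3, 0.4, 0.3]
width: 0.0005
finger_force: 0.0
```

```bash
python3 - <<'E'
from h import *
from workcell import camera
import cv2
to(.472,.322,.113)
c=camera("top");s=camera("scene")
print(pr("scene",np.array([.472,.319,.078])))
a=cv2.resize(c["color"][165:245,160:260],(400,320));b=cv2.resize(s["color"][140:220,370:470],(400,320))
cv2.imwrite("pics/p2.png",np.clip(np.hstack([a,b])[:,:,::-1]*1.8,0,255).astype(np.uint8))
E
```

```text
t 4.0 at [0.4715 0.3195 0.1002] yaw 1.782 F [-0.3  0.4  0.3] w 0.0005 ff 0.0
d [ 0.0024  0.0009 -0.0128] rv [-0.003  0.    -0.005]
[420.11327615 178.84199494]
```

View pics/p2.png

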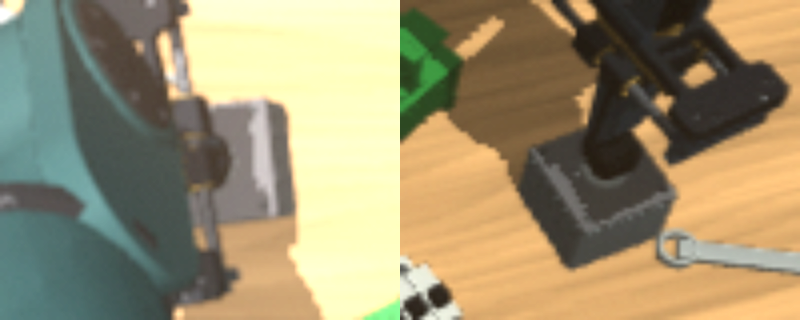

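Emit:
send_rows(plan=[{"x": 0,"y": 0,"z": 0.001,"ax": 0,"ay": 0,"az": 0,"grip": 0},{"x": 0,"y": 0,"z": 0.001,"ax": 0,"ay": 0,"az": 0,"grip": 0}])

```text
clock: 4.3
tcp_pos: [0.4716, 0.3195, 0.0992]
tool_rot: [-0.001, 0.629, 0.778, -0.001]
wrist_force: [0.6, -0.6, -1.1]
width: 0.0004
finger_force: 0.0
```

```bash
python3 - <<'E'
from h import *
from workcell import camera,monitor
import cv2
for i in range(4):
    c=camera("scene");s=monitor.get_state();print(s["tcp_pos"].round(4),s["wrist_force"].round(2),s["moment"].round(3))
t=camera("top")["color"]
b=cv2.resize(c["color"][155:205,395:445],(390,390),interpolation=cv2.INTER_CUBIC)
a=cv2.resize(C["scene"]["color"][155:205,395:445],(390,390),interpolation=cv2.INTER_CUBIC)
cv2.imwrite("pics/p3.png",np.clip(np.hstack([a,b])[:,:,::-1]*3.0,0,255).astype(np.uint8))
E
```

```text
[0.4716 0.3195 0.0992] [0.51 0.61 0.62] [-0.017 -0.156  0.011]
[0.4716 0.3195 0.0993] [ 0.04  0.28 -0.6 ] [-0.019 -0.122 -0.023]
[0.4716 0.3195 0.0993] [0.43 0.46 0.42] [ 0.029 -0.097  0.012]
[0.4716 0.3195 0.0993] [-0.11  0.28 -0.52] [ 0.002 -0.125 -0.005]
```

View pics/p3.png

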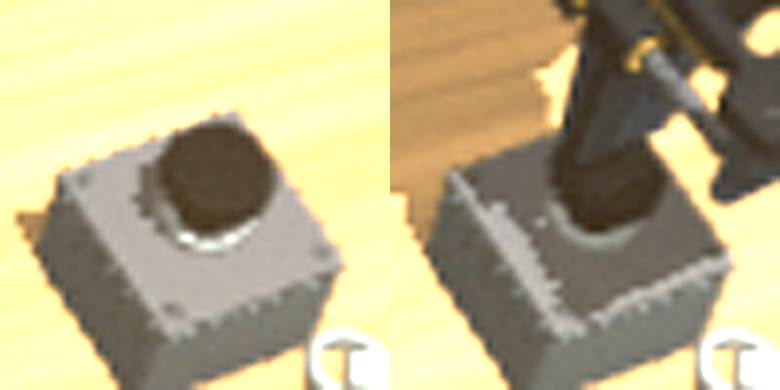

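Emit:
send_rows(plan=[{"x": 0,"y": 0,"z": 0.001,"ax": 0,"ay": 0,"az": 0,"grip": 0},{"x": 0,"y": 0,"z": 0.002,"ax": 0,"ay": 0,"az": 0,"grip": 0},{"x": 0,"y": 0,"z": 0.003,"ax": 0,"ay": 0,"az": 0,"grip": 0},{"x": 0,"y": 0,"z": 0.003,"ax": 0,"ay": 0,"az": 0,"grip": 0}])

```text
clock: 4.95
tcp_pos: [0.4715, 0.3195, 0.0961]
tool_rot: [-0.001, 0.629, 0.778, -0.001]
wrist_force: [0.6, -0.2, -0.6]
width: 0.0003
finger_force: 0.0
```

```bash
python3 - <<'E'
from h import *
from workcell import camera,monitor
import cv2
for i in range(4):
    c=camera("scene");s=monitor.get_state();print(s["tcp_pos"].round(4),s["wrist_force"].round(2),s["moment"].round(3))
E
```

```text
[0.4716 0.3195 0.0962] [-0.25  0.21  0.02] [-0.024 -0.051  0.014]
[0.4716 0.3195 0.0963] [-0.05 -0.18 -0.74] [-0.046 -0.119  0.01 ]
[0.4716 0.3195 0.0963] [ 0.4   0.17 -0.17] [-0.038 -0.058  0.008]
[0.4716 0.3195 0.0963] [-0.69 -0.15 -0.54] [ 0.047 -0.137 -0.043]
```

```bash
python3 - <<'E'
from h import *
from workcell import camera,monitor
import cv2
c=camera("scene")["color"];t=camera("top")["color"]
def crop(im,x0,y0):
    b=cv2.resize(im[y0:y0+36,x0:x0+48],(400,300),interpolation=cv2.INTER_CUBIC);return (255*(b/255.)**.4).astype(np.uint8)
im=np.vstack([np.hstack([crop(C["scene"]["color"],398,158),crop(c,398,158)]),np.hstack([crop(C["top"]["color"],188,188),crop(t,188,188)])])
cv2.imwrite("pics/p4.png",im[:,:,::-1])
for z in(.074,.08,.09):print(z,(pr("scene",np.array([.4716,.3195,z]))-[398,158])*8.33+[400,0],(pr("top",np.array([.4716,.3195,z]))-[188,188])*8.33+[400,300])
E
```

```text
0.074 [582.50238753 179.26152376] [607.81920733 433.11554388]
0.08 [586.35960206 168.92625295] [601.90776448 432.50954151]
0.09 [592.8632994  151.49982446] [591.89041395 431.48262839]
```

View pics/p4.png

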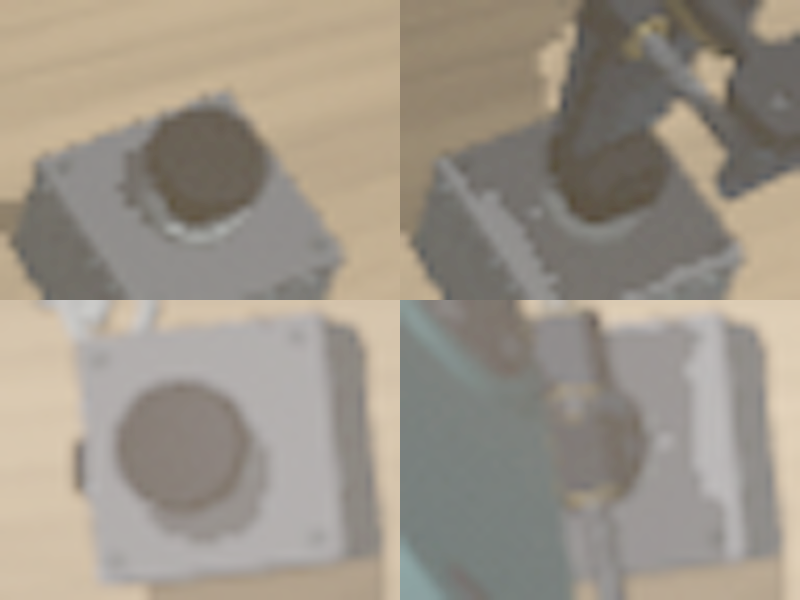

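The head has not moved: its lower rim is still at row 222 of the crop. The closed tips appear only just above it, so I continue down in small steps, shifted slightly towards its centre.

Emit:
send_rows(plan=[{"x": 0.003,"y": 0.001,"z": 0.001,"ax": 0,"ay": 0,"az": 0,"grip": 0},{"x": 0.003,"y": 0.001,"z": 0.002,"ax": 0,"ay": 0,"az": 0,"grip": 0},{"x": 0.003,"y": 0.001,"z": 0.003,"ax": 0,"ay": 0,"az": 0,"grip": 0},{"x": 0.003,"y": 0.001,"z": 0.004,"ax": 0,"ay": 0,"az": 0,"grip": 0},{"x": 0.003,"y": 0.001,"z": 0.004,"ax": 0,"ay": 0,"az": 0,"grip": 0}])

```text
clock: 5.75
tcp_pos: [0.4719, 0.3226, 0.0921]
tool_rot: [-0.001, 0.629, 0.778, -0.001]
wrist_force: [0.3, 0.1, -0.4]
width: 0.0003
finger_force: 0.0
```

Emit:
send_rows(plan=[{"x": 0,"y": 0,"z": 0.001,"ax": 0,"ay": 0,"az": 0,"grip": 0},{"x": 0,"y": 0,"z": 0.002,"ax": 0,"ay": 0,"az": 0,"grip": 0},{"x": 0,"y": 0,"z": 0.003,"ax": 0,"ay": 0,"az": 0,"grip": 0},{"x": 0,"y": 0,"z": 0.003,"ax": 0,"ay": 0,"az": 0,"grip": 0}])

```text
clock: 6.15
tcp_pos: [0.4719, 0.3226, 0.0891]
tool_rot: [-0.001, 0.629, 0.778, -0.001]
wrist_force: [0.3, -0.1, 0.9]
width: 0.0002
finger_force: 0.0
```

```bash
python3 - <<'E'
from h import *
from workcell import camera,monitor
import cv2
F=[]
for i in range(4):
    c=camera("scene");s=monitor.get_state();F.append(np.r_[s["wrist_force"],s["moment"]])
print(s["tcp_pos"],np.mean(F,0).round(3),s["joint_efforts"].round(2))
# head lower-rim: column profile of the plunger, before and now
a=C["scene"]["color"].mean(2);b=c["color"].mean(2)
for u in(420,423,426):print(u,a[172:196,u].astype(int),b[172:196,u].astype(int),sep="\n")
E
```

```text
[0.47196946 0.32266761 0.08935471] [ 0.282 -0.104 -0.251 -0.024 -0.116  0.007] [-0.000e+00 -6.379e+01 -3.386e+01  6.000e-02  2.000e-02 -0.000e+00]
420
[22 23 23 23 22 23 24 23 24 22 19 19 22 49 73 57 60 59 60 60 59 60 60 61]
[17 19 21 23 24 22 18 17 16 16 15 15 19 49 45 36 34 34 34 33 34 34 34 34]
423
[22 23 24 23 23 22 23 24 24 24 21 20 32 62 72 54 59 60 60 60 60 60 59 51]
[21 21 22 23 20 18 21 20 20 17 16 16 30 49 43 35 34 34 35 35 35 34 33 34]
426
[27 22 23 23 23 23 23 24 24 23 20 41 77 58 59 60 60 60 59 60 59 58 44 39]
[26 25 27 20 19 20 21 20 18 17 16 30 43 35 34 34 35 36 34 34 34 39 44 40]
```

Emit:
send_rows(plan=[{"x": 0,"y": 0,"z": 0.001,"ax": 0,"ay": 0,"az": 0,"grip": 0},{"x": 0,"y": 0,"z": 0.002,"ax": 0,"ay": 0,"az": 0,"grip": 0},{"x": 0,"y": 0,"z": 0.003,"ax": 0,"ay": 0,"az": 0,"grip": 0},{"x": 0,"y": 0,"z": 0.003,"ax": 0,"ay": 0,"az": 0,"grip": 0}])

```text
clock: 6.75
tcp_pos: [0.4719, 0.3226, 0.0862]
tool_rot: [-0.001, 0.629, 0.778, -0.001]
wrist_force: [0.2, 0.2, 0.1]
width: 0.0006
finger_force: 0.0
```

Emit:
send_rows(plan=[{"x": 0,"y": 0,"z": 0.001,"ax": 0,"ay": 0,"az": 0,"grip": 0},{"x": 0,"y": 0,"z": 0.002,"ax": 0,"ay": 0,"az": 0,"grip": 0},{"x": 0,"y": 0,"z": 0.003,"ax": 0,"ay": 0,"az": 0,"grip": 0},{"x": 0,"y": 0,"z": 0.003,"ax": 0,"ay": 0,"az": 0,"grip": 0}])

```text
clock: 7.15
tcp_pos: [0.4719, 0.3226, 0.0832]
tool_rot: [-0.001, 0.629, 0.778, -0.001]
wrist_force: [0.1, 0.4, 0.5]
width: 0.0005
finger_force: 0.0
```

```bash
python3 - <<'E'
from h import *
from workcell import camera,monitor
import cv2
c=camera("scene")["color"];t=camera("top")["color"]
print(monitor.get_state()["wrist_force"])
def crop(im,x0,y0):
    b=cv2.resize(im[y0:y0+48,x0:x0+64],(400,300),interpolation=cv2.INTER_CUBIC);return (255*(b/255.)**.5).astype(np.uint8)
o=cv2.imread("pics/p2.png")
im=np.hstack([crop(c,390,145),crop(t,180,180)])
cv2.imwrite("pics/p5.png",cv2.resize(im,(800,300))[:,:,::-1])
E
```

```text
[ 0.65067444 -0.0860744   0.50735671]
```

View pics/p5.png

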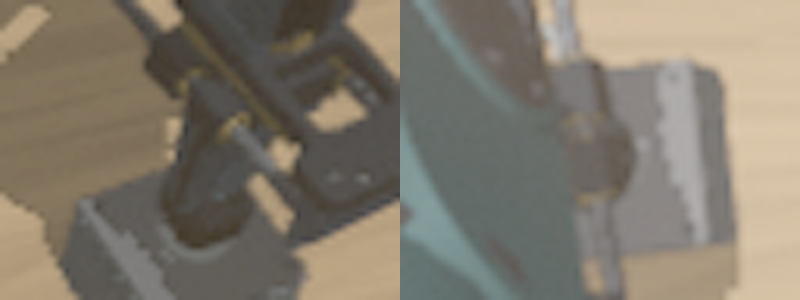

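Emit:
send_rows(plan=[{"x": 0,"y": 0,"z": 0.002,"ax": 0,"ay": 0,"az": 0,"grip": 0},{"x": 0,"y": 0,"z": 0.004,"ax": 0,"ay": 0,"az": 0,"grip": 0},{"x": 0,"y": 0,"z": 0.005,"ax": 0,"ay": 0,"az": 0,"grip": 0},{"x": 0,"y": 0,"z": 0.005,"ax": 0,"ay": 0,"az": 0,"grip": 0}])

```text
clock: 7.65
tcp_pos: [0.4718, 0.3226, 0.0781]
tool_rot: [-0.001, 0.629, 0.778, -0.001]
wrist_force: [-0.2, -0.0, 0.4]
width: 0.0007
finger_force: 0.0
```

Emit:
send_rows(plan=[{"x": 0,"y": 0,"z": 0.002,"ax": 0,"ay": 0,"az": 0,"grip": 0},{"x": 0,"y": 0,"z": 0.004,"ax": 0,"ay": 0,"az": 0,"grip": 0},{"x": 0,"y": 0,"z": 0.004,"ax": 0,"ay": 0,"az": 0,"grip": 0}])

```text
clock: 7.95
tcp_pos: [0.4721, 0.3227, 0.0743]
tool_rot: [-0.001, 0.629, 0.778, -0.001]
wrist_force: [0.5, 0.2, 2.1]
width: 0.0003
finger_force: 1.3
```

```bash
python3 - <<'E'
from h import *
from workcell import camera,monitor
F=[]
for i in range(3):
    c=camera("scene");s=monitor.get_state();F.append(np.r_[s["wrist_force"],s["moment"]])
print(s["tcp_pos"],np.mean(F,0).round(3))
pickle.dump(c,open("now.pkl","wb"))
b=c["color"]
for u in(417,420,423,426):print(u,b[168:192,u].mean(1).astype(int), (b[168:192,u,0].astype(int)-b[168:192,u,2]))
E
```

```text
[0.47202962 0.32270634 0.07443039] [ 0.785  0.004  2.829  0.006 -0.17  -0.012]
417 [48 39 39 34 22 22 20 21 19 20 17 18 17 15 33 46 51 39 50 36 34 33 35 35] [31 22 22 12  5  4  5  4  5  7 10 10 10 10  5  4  5  5  4  6  6  6  6  6]
420 [19 16 16 15 16 18 21 20 21 22 22 24 21 17 16 15 20 49 45 34 35 33 34 33] [ 6  9  9  9  7  7  5  5  5  4  5  3  6  9 10 11  9  3  5  5  6  5  7  7]
423 [16 18 18 21 21 21 21 24 23 22 26 22 20 21 19 15 27 50 43 34 34 34 34 34] [ 9 10  8  4  4  4  5  4  3  3  2  5  7  7  9 11  7  3  5  5  6  7  7  7]
426 [31 25 22 20 22 22 26 26 27 25 20 21 21 21 16 18 41 34 33 34 34 34 34 35] [ 6  7  5  5  5  4  1  1  2  3  8  8  8  8  9 10  5  6  5  6  5  7  6  6]
```

Emit:
send_rows(plan=[{"x": 0,"y": 0,"z": 0.002,"ax": 0,"ay": 0,"az": 0,"grip": 0},{"x": 0,"y": 0,"z": 0.004,"ax": 0,"ay": 0,"az": 0,"grip": 0},{"x": 0,"y": 0,"z": 0.006,"ax": 0,"ay": 0,"az": 0,"grip": 0},{"x": 0,"y": 0,"z": 0.007,"ax": 0,"ay": 0,"az": 0,"grip": 0}])

```text
clock: 8.5
tcp_pos: [0.4721, 0.3227, 0.0672]
tool_rot: [-0.001, 0.629, 0.778, -0.001]
wrist_force: [0.7, 0.8, 3.7]
width: 0.0008
finger_force: 2.3
```

Emit:
send_rows(plan=[{"x": 0,"y": 0,"z": 0.001,"ax": 0,"ay": 0,"az": 0,"grip": 0},{"x": 0,"y": 0,"z": 0.002,"ax": 0,"ay": 0,"az": 0,"grip": 0},{"x": 0,"y": 0,"z": 0.002,"ax": 0,"ay": 0,"az": 0,"grip": 0}])

```text
clock: 8.8
tcp_pos: [0.4722, 0.3228, 0.0664]
tool_rot: [-0.001, 0.629, 0.778, -0.001]
wrist_force: [-5.0, -4.3, 24.0]
width: 0.0004
finger_force: 11.9
```

Emit:
send_rows(plan=[{"x": 0,"y": 0,"z": 0.0005,"ax": 0,"ay": 0,"az": 0,"grip": 0},{"x": 0,"y": 0,"z": 0.001,"ax": 0,"ay": 0,"az": 0,"grip": 0},{"x": 0,"y": 0,"z": 0.001,"ax": 0,"ay": 0,"az": 0,"grip": 0}])

```text
clock: 9.1
tcp_pos: [0.4723, 0.3229, 0.0662]
tool_rot: [-0.001, 0.629, 0.778, -0.001]
wrist_force: [-9.1, -7.1, 39.1]
width: 0.0008
finger_force: 19.4
```

The plunger is at its stop: 39 N, after 10 mm of spring travel from the contact. So the closed tips stand about 35 mm higher than nominal. I now lift, open and go over to the handle.

Emit:
send_rows(plan=[{"x": 0,"y": 0,"z": -0.03,"ax": 0,"ay": 0,"az": 0,"grip": 0},{"x": 0,"y": 0,"z": -0.07,"ax": 0,"ay": 0,"az": 0,"grip": 0},{"x": 0,"y": 0,"z": -0.11,"ax": 0,"ay": 0,"az": 0,"grip": 0},{"x": 0,"y": 0,"z": -0.15,"ax": 0,"ay": 0,"az": 0,"grip": 0.5},{"x": -0.02,"y": 0,"z": -0.16,"ax": 0,"ay": 0,"az": 0,"grip": 0.6}])

```text
clock: 9.6
tcp_pos: [0.4778, 0.3049, 0.2285]
tool_rot: [-0.0, 0.628, 0.778, 0.001]
wrist_force: [-0.1, 0.6, -0.6]
width: 0.014
finger_force: 0.0
```

```bash
python3 -c "
from h import *
to(.569,.055,.21)"
```

```text
t 9.6 at [0.4778 0.3049 0.2285] yaw 1.783 F [-0.1  0.6 -0.6] w 0.014 ff 0.0
d [-0.2636  0.0365  0.0181] rv [ 0.002 -0.002 -0.004]
```

Emit:
send_rows(plan=[{"x": -0.045,"y": 0.006,"z": 0,"ax": 0,"ay": 0,"az": 0,"grip": 0.6},{"x": -0.09,"y": 0.012,"z": 0,"ax": 0,"ay": 0,"az": 0,"grip": 0.6},{"x": -0.135,"y": 0.018,"z": 0,"ax": 0,"ay": 0,"az": 0,"grip": 0.6},{"x": -0.18,"y": 0.025,"z": 0,"ax": 0,"ay": 0,"az": 0,"grip": 0.6},{"x": -0.225,"y": 0.032,"z": 0.005,"ax": 0,"ay": 0,"az": 0,"grip": 0.6}])

```text
clock: 10.1
tcp_pos: [0.5552, 0.0881, 0.2194]
tool_rot: [-0.001, 0.629, 0.778, -0.001]
wrist_force: [0.0, 0.7, -0.5]
width: 0.053
finger_force: 0.0
```

Emit:
send_rows(plan=[{"x": -0.033,"y": 0.005,"z": 0.01,"ax": 0,"ay": 0,"az": 0,"grip": 0.6},{"x": -0.033,"y": 0.005,"z": 0.014,"ax": 0,"ay": 0,"az": 0,"grip": 0.6},{"x": -0.033,"y": 0.005,"z": 0.014,"ax": 0,"ay": 0,"az": 0,"grip": 0.6}])

```text
clock: 10.4
tcp_pos: [0.5659, 0.0583, 0.2041]
tool_rot: [-0.002, 0.629, 0.777, -0.002]
wrist_force: [0.1, -0.6, -0.3]
width: 0.0547
finger_force: 0.0
```

```bash
python3 - <<'E'
from h import *
from workcell import camera,monitor
import cv2
to(.569,.055,.146)
c=camera("scene")["color"];t=camera("top")["color"]
pickle.dump((c,t),open("n2.pkl","wb"))
def crop(im,x0,y0,g=.5):
    b=cv2.resize(im[y0:y0+75,x0:x0+100],(400,300),interpolation=cv2.INTER_CUBIC);return (255*(b/255.)**g).astype(np.uint8)
im=np.vstack([np.hstack([crop(C["scene"]["color"],300,175),crop(c,300,175)]),np.hstack([crop(C["top"]["color"],265,125),crop(t,265,125)])])
cv2.imwrite("pics/h1.png",im[:,:,::-1])
p=monitor.get_state()["tcp_pos"];ex=np.array([.9765,.2153,0]);ey=np.array([-.2153,.9765,0])
for dz in(-.022,.013):
  for k in(-1,1):
    X=p+[0,0,dz]+ex*k*.0275
    print(dz,k,[((pr("scene",X+ey*j)-[300,175])*4+[400,0]).round(0) for j in(-.016,.016)],((pr("top",X)-[265,125])*4+[400,300]).round(0))
E
```

```text
t 10.4 at [0.5659 0.0583 0.2041] yaw 1.78 F [ 0.1 -0.6 -0.3] w 0.0547 ff 0.0
d [-0.0039  0.0026  0.0581] rv [-0.005 -0.    -0.007]
-0.022 -1 [array([540., 106.]), array([586.,  85.])] [596. 499.]
-0.022 1 [array([587., 175.]), array([633., 153.])] [577. 406.]
0.013 -1 [array([543.,  74.]), array([590.,  53.])] [594. 492.]
0.013 1 [array([591., 144.]), array([638., 121.])] [574. 395.]
```

View pics/h1.png

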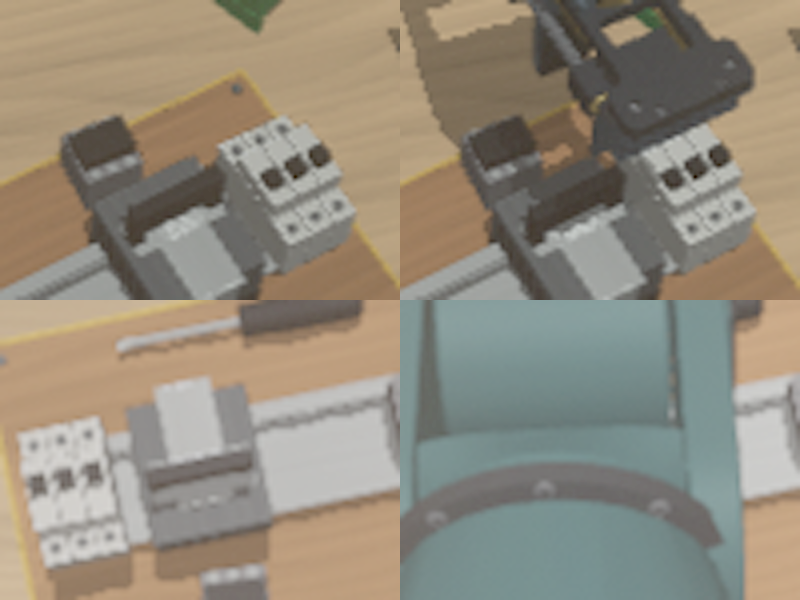

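The fingertips' far and near lower ends, at (537,75) and (597,155), again fit tips about 13 mm behind the TCP. The offset is therefore constant and the grasp point is at TCP z + 0.032. The handle bar lies between the fingers, so I descend to TCP z of about 0.077.

Emit:
send_rows(plan=[{"x": -0.003,"y": 0.004,"z": 0.03,"ax": -0.003,"ay": 0,"az": -0.005,"grip": 0.6},{"x": -0.003,"y": 0.004,"z": 0.06,"ax": -0.003,"ay": 0,"az": -0.005,"grip": 0.6},{"x": -0.003,"y": 0.004,"z": 0.08,"ax": -0.003,"ay": 0,"az": -0.005,"grip": 0.6},{"x": -0.003,"y": 0.004,"z": 0.09,"ax": -0.003,"ay": 0,"az": -0.005,"grip": 0.6},{"x": -0.003,"y": 0.004,"z": 0.09,"ax": -0.003,"ay": 0,"az": -0.005,"grip": 0.6}])

```text
clock: 11.0
tcp_pos: [0.5702, 0.0573, 0.1145]
tool_rot: [-0.001, 0.626, 0.78, -0.001]
wrist_force: [-0.0, -0.5, 1.2]
width: 0.0542
finger_force: 0.0
```

Emit:
send_rows(plan=[{"x": 0,"y": 0,"z": 0.008,"ax": 0,"ay": 0,"az": 0,"grip": 0.6},{"x": 0,"y": 0,"z": 0.016,"ax": 0,"ay": 0,"az": 0,"grip": 0.6},{"x": 0,"y": 0,"z": 0.022,"ax": 0,"ay": 0,"az": 0,"grip": 0.6},{"x": 0,"y": 0,"z": 0.022,"ax": 0,"ay": 0,"az": 0,"grip": 0.6}])

```text
clock: 11.4
tcp_pos: [0.5706, 0.0565, 0.0925]
tool_rot: [-0.0, 0.627, 0.779, -0.0]
wrist_force: [0.1, 0.2, 0.1]
width: 0.055
finger_force: 0.0
```

```bash
python3 -c "
from h import *
to(.569,.055,.077)"
```

```text
t 11.4 at [0.5706 0.0565 0.0925] yaw 1.787 F [0.1 0.2 0.1] w 0.055 ff 0.0
d [-0.0011 -0.0018  0.0155] rv [-0.001 -0.    -0.   ]
```

Emit:
send_rows(plan=[{"x": 0,"y": 0,"z": 0.006,"ax": 0,"ay": 0,"az": 0,"grip": 0.6},{"x": 0,"y": 0,"z": 0.011,"ax": 0,"ay": 0,"az": 0,"grip": 0.6},{"x": 0,"y": 0,"z": 0.014,"ax": 0,"ay": 0,"az": 0,"grip": 0.6},{"x": 0,"y": 0,"z": 0.014,"ax": 0,"ay": 0,"az": 0,"grip": 0.6}])

```text
clock: 11.8
tcp_pos: [0.5707, 0.0564, 0.0787]
tool_rot: [-0.0, 0.627, 0.779, -0.0]
wrist_force: [0.3, -0.2, -0.2]
width: 0.0549
finger_force: 0.0
```

Emit:
send_rows(plan=[{"x": 0,"y": 0,"z": 0,"ax": 0,"ay": 0,"az": 0,"grip": 0},{"x": 0,"y": 0,"z": 0,"ax": 0,"ay": 0,"az": 0,"grip": 0},{"x": 0,"y": 0,"z": 0,"ax": 0,"ay": 0,"az": 0,"grip": 0},{"x": 0,"y": 0,"z": 0,"ax": 0,"ay": 0,"az": 0,"grip": 0},{"x": 0,"y": 0,"z": 0,"ax": 0,"ay": 0,"az": 0,"grip": 0}], squeeze=10)

```text
clock: 12.3
tcp_pos: [0.571, 0.0565, 0.0793]
tool_rot: [0.0, 0.627, 0.779, 0.0]
wrist_force: [-1.0, 0.7, -0.5]
width: 0.0176
finger_force: 0.0
```

Emit:
send_rows(plan=[{"x": 0,"y": 0,"z": 0,"ax": 0,"ay": 0,"az": 0,"grip": 0},{"x": 0,"y": 0,"z": 0,"ax": 0,"ay": 0,"az": 0,"grip": 0},{"x": 0,"y": 0,"z": 0,"ax": 0,"ay": 0,"az": 0,"grip": 0}], squeeze=40)

```text
clock: 12.6
tcp_pos: [0.5708, 0.0565, 0.0792]
tool_rot: [-0.0, 0.627, 0.779, -0.0]
wrist_force: [-3.1, -0.6, 2.4]
width: 0.0113
finger_force: 40.0
```

Emit:
send_rows(plan=[{"x": 0,"y": 0.002,"z": 0,"ax": 0,"ay": 0,"az": 0,"grip": 0},{"x": 0,"y": 0.004,"z": 0,"ax": 0,"ay": 0,"az": 0,"grip": 0},{"x": 0,"y": 0.006,"z": 0,"ax": 0,"ay": 0,"az": 0,"grip": 0},{"x": 0,"y": 0.007,"z": 0,"ax": 0,"ay": 0,"az": 0,"grip": 0},{"x": 0,"y": 0.007,"z": 0,"ax": 0,"ay": 0,"az": 0,"grip": 0}])

```text
clock: 13.1
tcp_pos: [0.5779, 0.058, 0.0792]
tool_rot: [-0.0, 0.627, 0.779, -0.0]
wrist_force: [-4.4, -0.2, 5.9]
width: 0.0118
finger_force: 40.0
```

```bash
cat >f.py <<'E'
from h import *
from workcell import camera,monitor
F=[]
for i in range(4):
    camera("top");s=monitor.get_state();F.append(np.r_[s["wrist_force"],s["moment"]])
F=np.mean(F,0);print(s["clock"],s["tcp_pos"].round(4),F.round(2),"along ex",F[0]*.9765+F[1]*.2153,"w",s["width"],s["finger_force"])
E
python3 f.py
```

```text
13.3 [0.5777 0.058  0.0792] [-3.52 -0.39  4.52 -0.02  0.59 -0.07] along ex -3.523439338316153 w 0.0117750672967123 39.99996721744537
```

Emit:
send_rows(plan=[{"x": 0,"y": 0.001,"z": 0,"ax": 0,"ay": 0,"az": 0,"grip": 0},{"x": 0,"y": 0.002,"z": 0,"ax": 0,"ay": 0,"az": 0,"grip": 0},{"x": 0,"y": 0.003,"z": 0,"ax": 0,"ay": 0,"az": 0,"grip": 0},{"x": 0,"y": 0.004,"z": 0,"ax": 0,"ay": 0,"az": 0,"grip": 0},{"x": 0,"y": 0.004,"z": 0,"ax": 0,"ay": 0,"az": 0,"grip": 0}])

```text
clock: 13.8
tcp_pos: [0.5818, 0.0589, 0.0792]
tool_rot: [-0.0, 0.627, 0.779, -0.0]
wrist_force: [-3.7, 0.0, 5.6]
width: 0.0116
finger_force: 40.0
```

```bash
python3 f.py
```

```text
14.0 [0.5817 0.0589 0.0792] [-4.33 -0.27  5.59 -0.09  0.73 -0.09] along ex -4.288397788877407 w 0.01177631038025572 40.000290870666504
```

Emit:
send_rows(plan=[{"x": 0,"y": 0.0005,"z": 0,"ax": 0,"ay": 0,"az": 0,"grip": 0},{"x": 0,"y": 0.001,"z": 0,"ax": 0,"ay": 0,"az": 0,"grip": 0},{"x": 0,"y": 0.001,"z": 0,"ax": 0,"ay": 0,"az": 0,"grip": 0}])

```text
clock: 14.3
tcp_pos: [0.5827, 0.0591, 0.0792]
tool_rot: [-0.0, 0.627, 0.779, -0.0]
wrist_force: [-4.5, 0.6, 5.4]
width: 0.0118
finger_force: 40.0
```

```bash
python3 f.py
```

```text
14.5 [0.5826 0.0591 0.0792] [-4.58 -0.54  5.52 -0.07  0.73 -0.06] along ex -4.587030065507756 w 0.011427036266203524 40.000192523002625
```

Emit:
send_rows(plan=[{"x": 0,"y": 0.0007,"z": 0,"ax": 0,"ay": 0,"az": 0,"grip": 0},{"x": 0,"y": 0.0007,"z": 0,"ax": 0,"ay": 0,"az": 0,"grip": 0}])

```text
clock: 14.7
tcp_pos: [0.583, 0.0591, 0.0792]
tool_rot: [-0.0, 0.627, 0.779, -0.0]
wrist_force: [-7.7, -1.0, 8.1]
width: 0.0118
finger_force: 40.0
```

```bash
python3 f.py
```

```text
14.9 [0.583  0.0592 0.0792] [-6.65 -0.73  7.53 -0.15  1.1  -0.04] along ex -6.647071384777025 w 0.011794024343202194 40.0005304813385
```

At the stop: the force now rises steeply. I lift slowly at first.

Emit:
send_rows(plan=[{"x": 0,"y": 0,"z": -0.002,"ax": 0,"ay": 0,"az": 0,"grip": 0},{"x": 0,"y": 0,"z": -0.004,"ax": 0,"ay": 0,"az": 0,"grip": 0},{"x": 0,"y": 0,"z": -0.007,"ax": 0,"ay": 0,"az": 0,"grip": 0},{"x": 0,"y": 0,"z": -0.01,"ax": 0,"ay": 0,"az": 0,"grip": 0}], squeeze=55)

```text
clock: 15.3
tcp_pos: [0.5828, 0.0592, 0.0889]
tool_rot: [-0.0, 0.627, 0.779, -0.0]
wrist_force: [-4.4, -0.4, -8.6]
width: 0.0117
finger_force: 55.0
```

```bash
python3 f.py
```

```text
15.5 [0.5834 0.0592 0.0894] [-3.97 -1.   -6.8  -0.23  0.97  0.14] along ex -4.087786303404181 w 0.011154405259147942 54.98859465122223
```

Emit:
send_rows(plan=[{"x": 0,"y": 0,"z": -0.005,"ax": 0,"ay": 0,"az": 0,"grip": 0},{"x": 0,"y": 0,"z": -0.01,"ax": 0,"ay": 0,"az": 0,"grip": 0},{"x": 0,"y": 0,"z": -0.016,"ax": 0,"ay": 0,"az": 0,"grip": 0},{"x": 0,"y": 0,"z": -0.024,"ax": 0,"ay": 0,"az": 0,"grip": 0},{"x": 0,"y": 0,"z": -0.034,"ax": 0,"ay": 0,"az": 0,"grip": 0}])

```text
clock: 16.0
tcp_pos: [0.5838, 0.0593, 0.1242]
tool_rot: [0.0, 0.627, 0.779, 0.0]
wrist_force: [0.4, 0.1, -6.8]
width: 0.0117
finger_force: 55.0
```

```bash
python3 f.py
```

```text
16.2 [0.5837 0.0593 0.1237] [-0.58 -0.14 -6.62 -0.05 -0.03 -0.  ] along ex -0.5949569339012022 w 0.011480888478802003 54.99316871166229
```

Emit:
send_rows(plan=[{"x": 0,"y": 0,"z": -0.02,"ax": 0,"ay": 0,"az": 0,"grip": 0},{"x": 0,"y": 0,"z": -0.04,"ax": 0,"ay": 0,"az": 0,"grip": 0},{"x": 0,"y": 0,"z": -0.06,"ax": 0,"ay": 0,"az": 0,"grip": 0},{"x": 0,"y": 0,"z": -0.08,"ax": 0,"ay": 0,"az": 0,"grip": 0},{"x": 0,"y": 0,"z": -0.095,"ax": 0,"ay": 0,"az": 0,"grip": 0}])

```text
clock: 16.7
tcp_pos: [0.5834, 0.0592, 0.219]
tool_rot: [0.0, 0.627, 0.779, 0.0]
wrist_force: [0.8, 0.0, -6.8]
width: 0.0118
finger_force: 55.0
```

Emit:
send_rows(plan=[{"x": 0,"y": 0,"z": -0.008,"ax": 0,"ay": 0,"az": 0,"grip": 0},{"x": 0,"y": 0,"z": -0.008,"ax": 0,"ay": 0,"az": 0,"grip": 0},{"x": 0,"y": 0,"z": -0.008,"ax": 0,"ay": 0,"az": 0,"grip": 0},{"x": 0,"y": 0,"z": -0.008,"ax": 0,"ay": 0,"az": 0,"grip": 0},{"x": 0,"y": 0,"z": -0.008,"ax": 0,"ay": 0,"az": 0,"grip": 0}])

```text
clock: 17.2
tcp_pos: [0.583, 0.0592, 0.2253]
tool_rot: [-0.0, 0.627, 0.779, -0.0]
wrist_force: [1.6, 0.9, -7.7]
width: 0.0114
finger_force: 55.0
```

```bash
python3 f.py; python3 - <<'E'
from workcell import camera
import cv2
c=camera("scene");cv2.imwrite("pics/end.png",c["color"][100:340,210:510,::-1])
E
```

```text
17.4 [0.5833 0.0592 0.2259] [ 0.55  0.   -7.22 -0.02 -0.05  0.01] along ex 0.5398386966404652 w 0.011507042989456448 54.99329924583435
```

```bash
python3 -c "
from workcell import ticket
print(ticket.job_done())"
```

```text
the job is handed in; nothing more can be done
None
```

The job is handed in: the plunger was pushed to its stop, then the latch was pulled to its stop and the unit lifted. The arm holds it still about 14 cm above where it sat; level is judged from the near-zero wrist moment, and the bystanders were not checked in a final picture (all ten were used).

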